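# Pin the board carrier into its test dock

### The job

The fan-cooled circuit board is docked on the bench but not locked. Take the long lock pin, the one with the straight cylindrical grip, out of the pin rack and put it down through the lock hole of the clevis that holds the board's carrier, until its collar rests on the clevis. Leave the other two pins in their rack and let go of the lock pin.

Things in the scene. Friction and masses are not known exactly. Their poses are not given: they have to be found in the camera images.
- lock_pin: Steel pin hanging upright by its collar in one of 3 holes (18 mm wide, 75 mm apart in a row) of a dark steel rack, plate top 85 mm above the bench. Origin: centre of the collar's underside; z up. Below: shank 14 mm dia, 60 mm long, last 12 mm tapering to a 6 mm nose. Above: collar 36 mm dia, 5 thick, then a straight ringed grip 20 mm dia, 5 to 45 mm above the origin. Round; about 160 g.
- lock_hole (a point): Centre of the hole's mouth on top of the fixed 70 mm square clevis that holds the green fan board's carrier, 85 mm above the bench; z up, x to the board. The 24 mm hole runs down through upper cheek, carrier tongue and lower cheek, 35 mm in all. Seated, the pin's origin is here within 5 mm play. Fans: over 85 mm off, up to 18 mm higher. A like clevis with no board, behind the rack, stays empty.
- knob_pin: Short steel pin with a flat mushroom knob 38 mm wide, in another hole of the rack; stays there. Same 36 mm collar; origin at the centre of the collar's underside; its top is 30 mm above that.
- ball_pin: Short steel pin with a ball head 29 mm in diameter, in the remaining hole of the rack; stays there. Same 36 mm collar; origin at the centre of the collar's underside; its top is 43 mm above that.
There are look-alikes about, which are no part of the job. What is shaped like the lock_pin but purple or turquoise is not meant.

How it is judged:
At the end, for the whole second after the job is handed in: The lock pin stands in the lock hole of the clevis that holds the board carrier, its collar down on the top face (within 6 mm), within 10 mm of the hole's centre and 10 degrees of upright, released and at rest. The other two pins are still in their rack, within 30 mm of where they were (horizontal distance between lock_pin and lock_hole below 0.01 m and z of lock_pin in the frame of lock_hole between -0.006 and 0.006 m and angle between lock_pin's own z axis and vertical below 0.175 rad and linear speed of lock_pin below 0.02 m/s and distance of each of knob_pin, ball_pin from where it was at the start of the episode below 0.03 m); the robot touches nothing.
It fails at once if the mushroom-knob pin is moved by more than 30 mm (distance of knob_pin from where it was at the start of the episode above 0.03 m).
It fails at once if the ball-head pin is moved by more than 30 mm (distance of ball_pin from where it was at the start of the episode above 0.03 m).
It also fails if it takes over 40 s, if anything falls off the work surface, if the arm or the gripper's body presses on something with over 40 N, if the wrist force passes 120 N, or if a joint passes its speed limit or range.

### The arm

A 6-joint arm with a two-finger parallel gripper is mounted at the origin on the work surface. World frame = base frame: x ahead of the robot, y to its left, z up, the work surface at z = 0. Lengths are in m, angles in rad, forces in N, time in s.
With the tool pointing down it reaches from about 0.35 to 0.975 m from the base axis. Payload 7.1 kg.
Tool frame: the origin (TCP) lies midway between the tips of the shut fingers; the grasp point (between the pads) lies 19 mm behind it; z points along the fingers, y is the line along which they close (so a half turn about z gives the same grasp; the last joint's range is limited). The gripper opens to 88 mm and grips with 3 to 60 N. Pads are 20 mm wide; open, the fingers measure 115 mm over their backs; the gripper's body (75 mm by 178 mm) begins 61 mm behind the grasp point.
Start: joints at [1.306, 0.423, 1.63, -0, 1.089, -0.019], TCP at [0.152, 0.606, 0.223] pointing down, gripper open.
Joint ranges: [-3, 3], [-0.9, 2.11], [0.09, 2.58], [-1.31, 4.45], [0.11, 2.69], [-2.54, 2.54]. Speed limits (rad/s): [2.39, 2.39, 3.01, 3.14, 3.14, 3.14].

### API

Orientations are given as a unit quaternion [w, x, y, z].
In Python, from station import move_pose, movel, movej, command_gripper, wait, inverse_kinematics, read_camera, camera_info, MotionError, job_done, get_time, get_joint_pos, get_qvel, get_effort, get_tcp_pos, get_ee_rot, get_ft_force, get_ft_torque, get_grip_width, get_finger_force gives the robot as it stands. Calls block until the motion is done:
- move_pose(position, orientation): joint-space move of the TCP to a pose.
- movel(position, frame=None, v=0.15, until_force=None): straight line of the TCP; frame=None keeps the orientation; v is the mean speed in m/s. With until_force (N) it stops when the force on the tool has changed by that much, and returns True; else False.
- movej(angles): joint-space move.
- command_gripper(opening): opening from 0.0 (shut) to 1.0 (fully open); the grip force is fixed at half the most; returns when the fingers have stopped.
- wait(seconds).
- inverse_kinematics(position, orientation): joint angles nearest the present ones, or None.
- read_camera(name): name is "side" or "top" or "wrist"; returns the picture (480x640x3 uint8, red, green, blue); there is no depth.
- camera_info(name): a dict with "intrinsics" (3x3 intrinsics, pixels), "dist" ([k1, k2, p1, p2, k3] as OpenCV has them; the pictures are not rectified), "T" (4x4, takes a point from camera to world coordinates); the wrist camera has in their place "tool_from_camera" (4x4, takes a point from camera to tool coordinates, whose origin is the TCP and whose axes are the flange's). Camera axes: x right, y up, looking along -z (the intrinsics and any distortion apply to the point x, -y, -z); pixel columns grow to the right and rows downward; lengths in m; the calibration is good to about 2 mm. A picture is of the moment at which its call begins: read the wrist's pose just before it. camera_info takes no time and is no camera call.
A pose or a line that the arm cannot do raises MotionError and nothing moves.
- job_done(): hands the job in; it is judged then, once.
Readings, each from a call of its own:
- get_time(): time.
- get_joint_pos(): joint angles.
- get_qvel(): joint speeds.
- get_effort(): joint torques, N m.
- get_tcp_pos(): TCP position.
- get_ee_rot(): TCP orientation.
- get_ft_force(): force on the tool from outside, world axes, zero at the start.
- get_ft_torque(): the same for the moment, N m.
- get_grip_width(): opening from 0.0 (shut) to 1.0 (fully open).
- get_finger_force(): force on a finger pad.
Only numpy, scipy, OpenCV 4.12 (cv2) and the standard library are available. Lean on these libraries where they do the work, as an engineer would, in place of code of your own. Each camera call takes 0.05 s, during which the arm holds its last target. There are 200 camera calls.

## Working session

There is one attempt and no reset: what is moved stays moved. The work goes in short steps, each a Python script; the robot and the scene stay as the last script left them, time stands still between calls to the robot, and variables do not carry over. Pictures are saved under pics/ and viewed, at most 10 in all, crops included, and the job is handed in when it is done.

```bash
mkdir -p pics; ls
cat > h.py <<'E'
import numpy as np, cv2
from station import *
def cam(n):
    i=camera_info(n); return np.array(i["intrinsics"],float),np.array(i["dist"],float),i
def camT(n):
    K,d,i=cam(n)
    if n!="wrist": return K,d,np.array(i["T"])
    from scipy.spatial.transform import Rotation as R
    q=get_ee_rot(); T=np.eye(4); T[:3,:3]=R.from_quat([q[1],q[2],q[3],q[0]]).as_matrix(); T[:3,3]=get_tcp_pos()
    return K,d,T@np.array(i["tool_from_camera"])
def ray(K,d,T,uv):
    p=cv2.undistortPoints(np.array([[uv]],float),K,d)[0,0]
    v=T[:3,:3]@np.array([p[0],-p[1],-1]); return T[:3,3],v
def atz(K,d,T,uv,z):
    o,v=ray(K,d,T,uv); return o+v*(z-o[2])/v[2]
def proj(K,d,T,P):
    c=np.linalg.inv(T)@np.append(P,1); x=np.array([c[0],-c[1],-c[2]])
    return cv2.projectPoints(x.reshape(1,1,3),np.zeros(3),np.zeros(3),K,d)[0].ravel()
def save(n,im): cv2.imwrite("pics/"+n,im[:,:,::-1])
E
python3 - <<'E'
from h import *
for n in("top","side"):
    save(n+".png",read_camera(n)); K,d,T=camT(n); print(n,K[0,0],d,T.round(3).tolist())
print(get_time(),get_ee_rot(),cam("wrist")[2])
E
```

```text
pics
top 558.2142476763092 [-0.08089541  0.          0.          0.          0.        ] [[0.009, 0.994, -0.109, 0.437], [-1.0, 0.012, 0.026, 0.068], [0.027, 0.109, 0.994, 1.097], [0.0, 0.0, 0.0, 1.0]]
side 473.32507214762296 [-0.01396894  0.          0.          0.          0.        ] [[-0.949, 0.176, -0.262, 0.27], [-0.315, -0.568, 0.76, 0.8], [-0.015, 0.804, 0.595, 0.704], [0.0, 0.0, 0.0, 1.0]]
0.1 [-1.07787070e-04  1.22600262e-01  9.92455888e-01 -6.88221179e-04] {'intrinsics': array([[339.4072695 ,   0.        , 316.0715205 ],
       [  0.        , 339.4072695 , 232.70209676],
       [  0.        ,   0.        ,   1.        ]]), 'dist': array([-0.03673962,  0.        ,  0.        ,  0.        ,  0.        ]), 'tool_from_camera': array([[ 6.50507622e-04,  9.59854845e-01,  2.80496441e-01,
         7.66925546e-02],
       [ 9.99999786e-01, -6.42828566e-04, -1.19378946e-04,
        -5.86168676e-04],
       [ 6.57246655e-05,  2.80496459e-01, -9.59855058e-01,
        -1.63139576e-01],
       [ 0.00000000e+00,  0.00000000e+00,  0.00000000e+00,
         1.00000000e+00]])}
```

View pics/top.png

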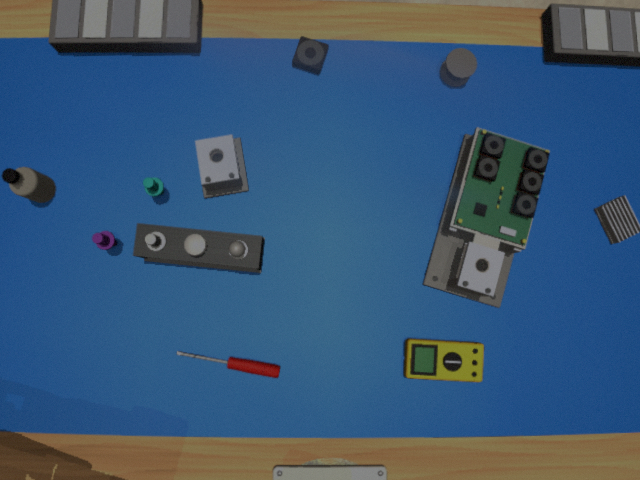

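View pics/side.png

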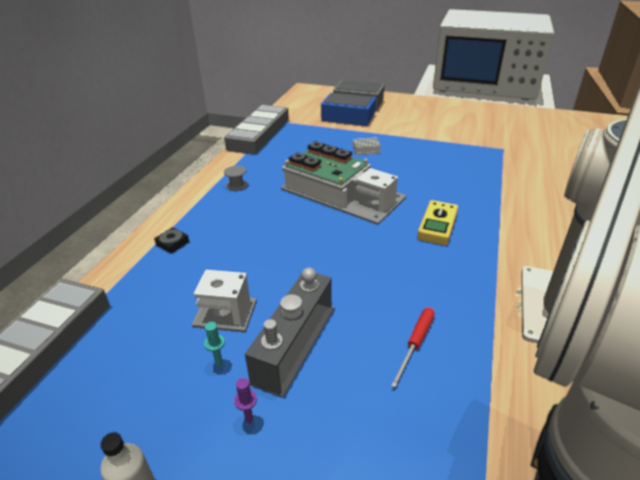

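The top view shows three rack pins: a cylinder grip at (155,241), a knob at (195,245) and a ball at (238,249). The purple pin (104,240) and turquoise pin (153,187) are look-alikes. The lock pin is the steel one with the straight grip, at top (155,241) and side (270,330). The board's clevis hole is at (482,266), and the empty clevis is at (217,156). I'll confirm this in an enlarged crop.

Run:
```python
from h import *
t=cv2.imread("pics/top.png");s=cv2.imread("pics/side.png")
r=lambda im,x,y,w,h,f:cv2.resize(im[y:y+h,x:x+w],None,fx=f,fy=f,interpolation=cv2.INTER_CUBIC)
a=np.hstack([r(t,130,215,140,60,3)[:, :400],r(t,425,220,100,60,4)[:180,:400]])
b=np.hstack([r(s,235,255,100,135,3),r(s,330,160,80,60,5)[:300]  if 0 else np.zeros((405,500,3),np.uint8)])
b[:240,300:620]=r(s,340,160,80,60,4)
cv2.imwrite("pics/crop.png",np.vstack([a,b]))
K,d,T=camT("top")
print("lockpin top",atz(K,d,T,(155,240),.13),"knob",atz(K,d,T,(195,244.5),.115),"ball",atz(K,d,T,(238,248),.115))
print("hole",atz(K,d,T,(482,266),.085),"empty",atz(K,d,T,(217,156),.085))
K,d,T=camT("side"); print("side pin top",atz(K,d,T,(270,325),.13),"hole",atz(K,d,T,(376,176),.085))
```

```text
lockpin top [0.5256965  0.31221228 0.13      ] knob [0.51994417 0.24491755 0.115     ] ball [0.51464491 0.16895082 0.115     ]
hole [ 0.48842046 -0.27612802  0.085     ] empty [0.68725394 0.21500079 0.085     ]
side pin top [0.52609402 0.32564255 0.13      ] hole [ 0.48913442 -0.28029827  0.085     ]
```

View pics/crop.png

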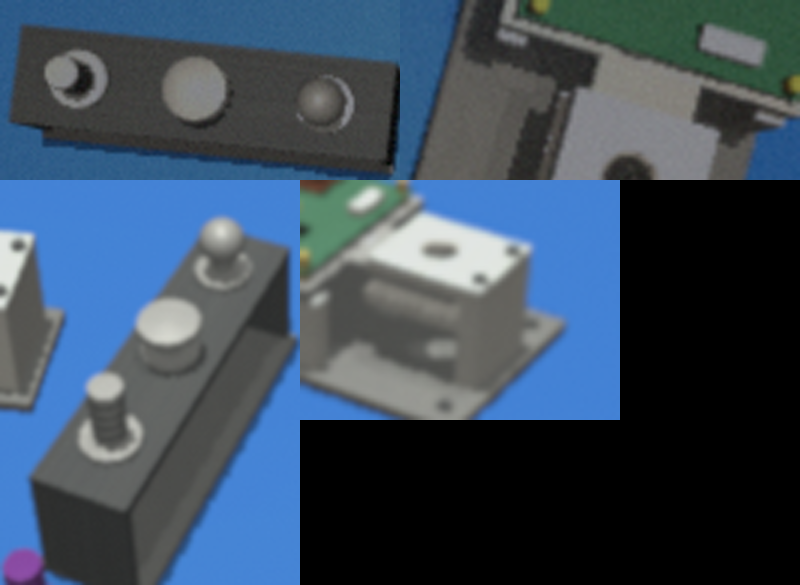

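The crop confirms it: the straight ringed grip is at the +y end of the row, the knob is in the middle and the ball is at the -y end. The clevis with the tongue and board is the right one. Grip top refined to about (150,239). I'll hover above the pin with the fingers closing across the row.

Run:
```python
from h import *
def q(a): a=np.deg2rad(a); return [0,np.cos(a),np.sin(a),0]
P=[.526,.322,.25]
for a in(43,133): print(a,inverse_kinematics(P,q(a)), inverse_kinematics([.488,-.278,.2],q(45+ (0 if a==43 else 90)-52)))
c=[a for a in(133,43) if inverse_kinematics(P,q(a)) is not None]
a=min(c,key=lambda a:abs(inverse_kinematics(P,q(a))[5]))
move_pose(P,q(a)); print(a,get_time(),get_tcp_pos(),get_joint_pos())
K,d,T=camT("wrist"); im=read_camera("wrist"); save("w1.png",im)
np.save("w1T.npy",T)
```

```text
43 [ 5.30021633e-01  3.82091686e-01  1.62524002e+00 -4.44089210e-16
  1.13426095e+00  5.99834803e-01] [-5.39010948e-01  3.58980768e-01  1.79016104e+00 -4.44089210e-16
  9.92450841e-01  1.27613147e+00]
133 None [-5.39010948e-01  3.58980768e-01  1.79016104e+00 -4.44089210e-16
  9.92450841e-01 -1.86546118e+00]
43 1.8167 [0.52540674 0.3228481  0.24994347] [5.31547050e-01 3.82104208e-01 1.62536009e+00 3.24921930e-04
 1.13423863e+00 5.99574186e-01]
```

View pics/w1.png

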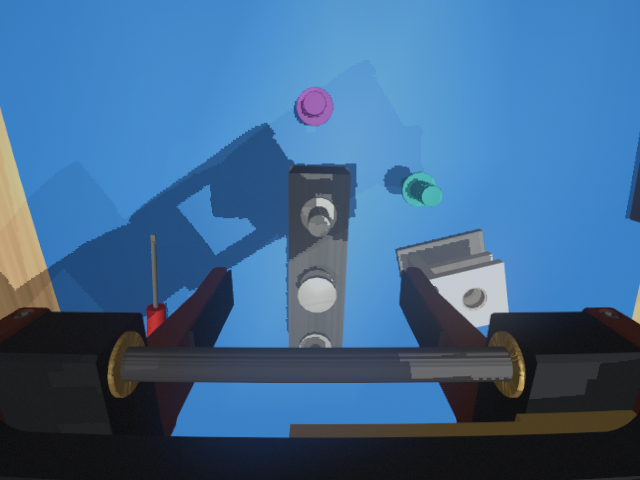

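Wrist view: the lock pin's grip top is at (320,228) and its collar at (319,214). The knob is at (317,291). The rack is aligned with the fingers.

Run:
```python
from h import *
K,d,_=cam("wrist");T=np.load("w1T.npy")
print(atz(K,d,T,(320,227.5),.13),atz(K,d,T,(319,214),.09),atz(K,d,T,(317,291),.115))
K,d,T=camT("top");print(atz(K,d,T,(150.3,239),.13),atz(K,d,T,(156,241.3),.09),atz(K,d,T,(482,266),.085))
K,d,T=camT("side"); print(atz(K,d,T,(270,383/3-128/3+238.3),.13))
```

```text
[0.52885323 0.320915   0.13      ] [0.52849276 0.32359903 0.09      ] [0.5217932 0.2536079 0.115    ]
[0.52734447 0.32050245 0.13      ] [0.52701099 0.32041824 0.09      ] [ 0.48842046 -0.27612802  0.085     ]
[0.52757798 0.32221677 0.13      ]
```

All three cameras agree on the pin at about (0.528, 0.3215). I'll grasp it, lift it, and look at the clevis from a hover point offset towards the robot.

Run:
```python
from h import *
x,y=.528,.3215
movel([x,y,.14]); 
hit=movel([x,y,.096],v=.06,until_force=8); print("hit",hit,get_tcp_pos())
command_gripper(0.0); print("w",get_grip_width(),get_finger_force(),get_tcp_pos())
movel([x,y,.25]); print("w",get_grip_width(),get_ft_force())
a=np.deg2rad(-6.5); q=[0,np.cos(a),np.sin(a),0]
move_pose([.445,-.267,.25],q); wait(.2)
print(get_time(),get_tcp_pos(),get_grip_width(),get_joint_pos())
K,d,T=camT("wrist"); np.save("w2T.npy",T); save("w2.png",read_camera("wrist"))
print(proj(K,d,T,[.4884,-.277,.085]))
```

```text
hit False [0.52820474 0.32160672 0.09612593]
w 0.22277022205975192 30.000025928020477 [0.52796114 0.32148353 0.09599154]
w 0.2191264684030439 [-0.23940538  0.0847773  -1.03954109]
8.2 [ 0.44536182 -0.2665096   0.24996969] 0.2221801077599646 [-5.62203157e-01  2.33959885e-01  1.83698868e+00  4.27691083e-05
  1.07066498e+00  1.23427148e+00]
[316.03703883 169.52360416]
```

View pics/w2.png

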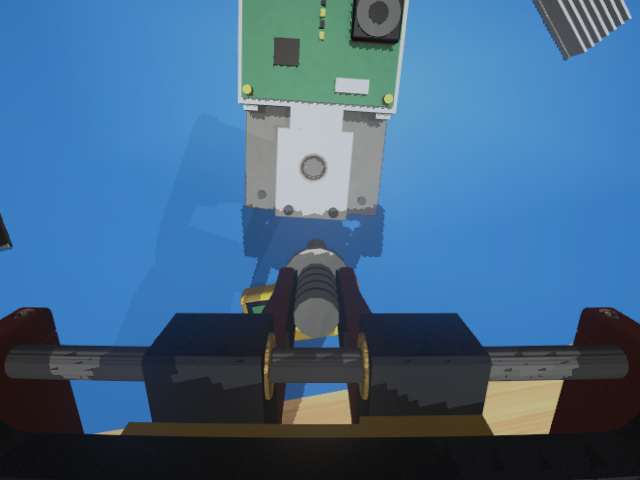

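The pin is held upright, with its collar at (316,268) and nose at (317,243). The hole is clear at (313.5,167.5), and the predicted position was (316,169.5). Next I'll go above the hole and lower with a force guard.

Run:
```python
from h import *
K,d,_=cam("wrist");T=np.load("w2T.npy")
h=atz(K,d,T,(313.5,167.5),.085); print("hole",h,"nose expect",proj(K,d,T,[*(get_tcp_pos()[:2]),.25-.071]))
p=(h[:2]+np.array([.4884,-.277]))/2; print(p)
movel([*p,.22]); movel([*p,.168],v=.08)
hit=movel([*p,.094],v=.04,until_force=8); print(hit,get_tcp_pos(),get_ft_force(),get_grip_width(),get_time())
K,d,T=camT("wrist"); np.save("w3T.npy",T); save("w3.png",read_camera("wrist"))
```

```text
hole [ 0.49080626 -0.27506589  0.085     ] nose expect [315.32411067 244.37822863]
[ 0.48960313 -0.27603294]
True [ 0.48959285 -0.27600859  0.09593858] [-1.34692631 -0.27487464  4.92229169] 0.22358190574465514 11.2333
```

View pics/w3.png

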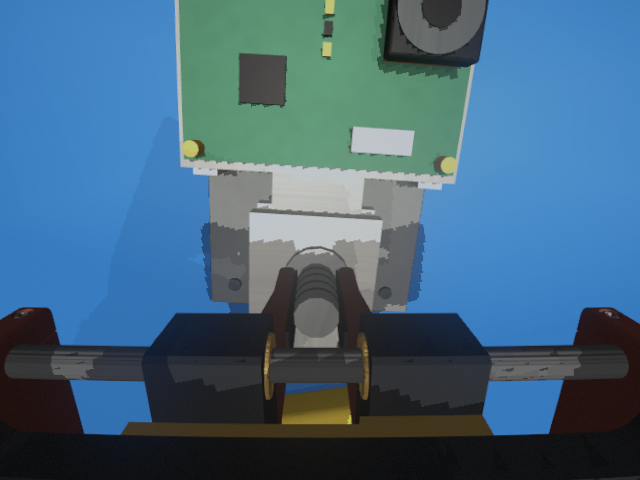

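Contact came at TCP z = 0.0959, where the collar should seat (0.096). The collar lies flat on the clevis top in the view. I'll release, retreat and check.

Run:
```python
from h import *
p=get_tcp_pos(); command_gripper(0.6); print(get_grip_width(),get_ft_force())
movel([p[0],p[1],.16],v=.1); movel([.43,-.265,.26]); wait(.2)
K,d,T=camT("wrist"); im=read_camera("wrist")
print(proj(K,d,T,[.490,-.276,.09]),proj(K,d,T,[.490,-.276,.13]),get_time())
s=read_camera("side"); t=read_camera("top")
r=lambda im,x,y,w,h,f:cv2.resize(im[y:y+h,x:x+w],None,fx=f,fy=f,interpolation=cv2.INTER_CUBIC)
save("end.png",np.vstack([np.hstack([r(im,220,80,200,150,2),r(s,335,140,100,75,4)]),np.hstack([r(t,130,190,160,120,2.5),r(t,420,190,160,120,2.5)])]))
```

```text
0.5974232891691953 [-0.13702635 -0.85071355  0.50244611]
[312.93174145 150.72008169] [312.45043776 153.15981298] 13.9583
```

View pics/end.png

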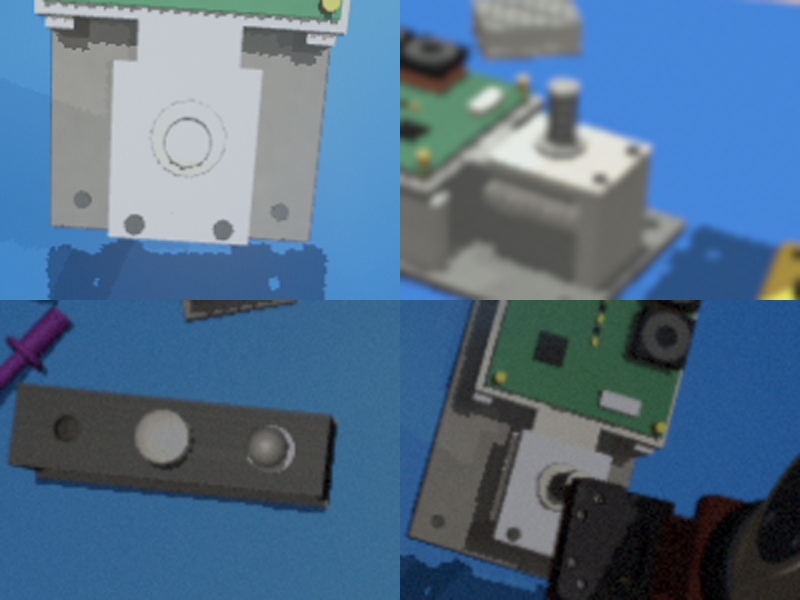

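The pin stands upright with its collar flat on the board's clevis, and the knob and ball pins are still in the rack. The purple look-alike has tipped over on the bench, so I'll check that it's at rest before handing in.

Run:
```python
from h import *
def c():
    m=read_camera("top").astype(int); k=(m[...,0]>m[...,1]+40)&(m[...,2]>m[...,1]+30); k[:,250:]=0
    y,x=np.nonzero(k); return x.mean().round(2),y.mean().round(2),len(x)
a=c(); wait(1.5); b=c(); print(a,b,get_time())
if np.hypot(a[0]-b[0],a[1]-b[1])<1: print(job_done())
```

```text
(np.float64(137.58), np.float64(211.56), 218) (np.float64(137.66), np.float64(211.37), 215) 15.6583
the job is handed in; nothing more can be done
None
```

The lock pin is seated upright and released in the board clevis's lock hole, the knob and ball pins are still in the rack, and the job was handed in at about 16 s; the purple look-alike pin got tipped over along the way (cause not established) and was lying still on the bench.

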